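Clear the parcel off the laminator, set its click selector, start it

ROBOT

A 7-joint arm with a two-finger parallel gripper is mounted at the origin on the work surface. World frame = base frame: x ahead of the robot, y to its left, z up, the work surface at z = 0. Lengths are in m, angles in degrees, forces in N, time in s.
With the tool pointing down it reaches from about 0.425 to 0.925 m from the base axis. Payload 6.8 kg.
Tool frame: the origin (TCP) lies between the finger pads; the fingertips stand 19 mm ahead of it and the grasp point (between the pads) is the TCP (r.nose_length is the distance from the TCP to the fingertips, in m); z points along the fingers, y is the line along which they close (so a half turn about z gives the same grasp; the last joint's range is limited). The gripper opens to 88 mm and grips with 3 to 60 N. Pads are 20 mm wide; open, the fingers measure 115 mm over their backs; the gripper's body (75 mm by 178 mm) begins 61 mm behind the grasp point.
Start: joints at [58.092, 27.33, 1.283, 89.118, -0.659, 63.558, -4.761], TCP at [0.293, -0.608, 0.208] pointing down, gripper open.
Joint ranges: [-169.35, 169.35], [-19.33, 120.38], [-80.79, 83.38], [13.8, 139.57], [-78.32, 258.32], [9.67, 109.79], [-169.56, 169.56]. Speed limits (degrees/s): [136.94, 136.94, 180, 180, 180, 180, 180].

INTERFACE

Orientations are given as [roll, pitch, yaw] about the fixed x, y, z axes, in that order (R = Rz(yaw) Ry(pitch) Rx(roll)).
In Python, from bench import r gives the robot as it stands.
- The arm moves only by the tool step_arm, never from a script. Its argument "rows" is a list of rows, each a list of 3 entries, a list of its own where there are three numbers: the shift along the tool's x, y, z in mm, then the turn, a rotation vector about the tool's x, y, z in degrees, then the finger opening in mm, from 0 to 87.8. In form: [[[tx, ty, tz], [wx, wy, wz], hand], ...]. A call has 1 to 10 rows; each row shifts and turns the commanded pose from where the row before left it, along the tool's axes as they then stand; what a row does not reach is not made up. A row lasts 1/12 s, in which the tool goes at most 41.7 mm and 7.16 degrees, less where a joint would pass 70% of its speed; a pose out of reach is approached as far as the arm can. A call with a gripper value outside its range is refused whole. The fingers move at their own pace and stop on an object; "newtons" is the grip in N (left out, the last holds). Time passes only in rows, so rows that do not move let the fingers close. It gives the time, the measured TCP pose, the force, the opening and the grip force at its end, in the units of the state.
- r.observe(): the state, without advancing time (a new reading comes with each control period).
- r.get_image(name): name is "scene" or "top"; returns the picture (420x560x3 uint8, red, green, blue); there is no depth.
- r.calibration(name): a dict with "camera_matrix" (3x3 intrinsics, pixels), "world_to_cam" (4x4, takes a point from world to camera coordinates). Camera axes: x right, y down, z forward; pixel columns grow to the right and rows downward; lengths in m; the calibration is good to about 2 mm. A picture is of the moment at which its call begins. calibration takes no time and is no camera call.
- r.job_done(): hands the job in; it is judged then, once.
Trained networks look in the newest picture that a camera, given by its name, has taken for a name from the list of things; names that differ only in an ending like _2 or _b are one class to them, and where a whole thing is asked for, a point or a joint stands for the part that bears it (a point fixed in the world has none). Each returns a list of dicts, best first, with "p" (0 to 1); they miss things now and then, are a little off and sometimes report something else, mostly with a low value. They report only what shows in the picture. A call takes as long as a camera call.
- r.look_for(camera, name): "location" ([column, row] in pixels, amid what is visible of it).
- r.mark_of(camera, name): "location" ([column, row] in pixels: a listed point, or the origin of a listed thing).
The state is a dict: "time_s": time; "joint_positions": joint angles; "qd": joint speeds; "joint_torque": joint torques, N m; "ee_pos": TCP position; "tool_rot": TCP orientation; "force": force on the tool from outside, world axes, zero at the start; "torque": the same for the moment, N m; "width": finger opening in m; "gripper_force": force on a finger pad.
Only numpy, scipy, OpenCV 4.12 (cv2) and the standard library are available. Lean on these libraries where they do the work, as an engineer would, in place of code of your own. Each camera call takes 0.05 s, during which the arm holds its last target. There are 200 camera calls.

TASK

Someone has left a parcel lying across the laminator's control bay: lift it off and set it down flat, same way up, in the single black mail tray on the counter to the right. Then turn the laminator's selector to the fifth of its eight click positions, counted clockwise from the first (the shortest mark), let go of it, and push the round start button all the way down once the selector is set. Set the parcel down rather than dropping it, and leave everything else on the counter where it stands.

Things in the scene. Friction and masses are not known exactly. Their poses are not given: they have to be found in the camera images.
- laminator: Desk pouch laminator, fixed, light grey and anthracite, 550 wide (its y), 230 deep (its x), hood top 126 high. Origin: centre of its underside, on the counter; x to its back (away from the robot), y to its left, z up. An infeed shelf sticks out 50 mm at the front, 55 mm up. At its right-hand end (y from -243 to -93) is the control bay, see control_bay.
- control_bay (a point): Middle of the control bay's flat panel, 82 mm above the counter; axes as the laminator's. The bay is a recess 150 mm long (y), open to front and back, 44 mm lower than the hood on its left and the 32 mm wide end cheek on its right. On its centre line are the selector (axis at x = +30) and the start button (x = -65).
- carton: The parcel: closed rigid brown cardboard carton, 62 (its x) by 200 (its y) by 62 high, 0.25 to 0.5 kg, loose. Origin: centre of its underside, z up. It starts lying across the control bay above the selector, bridging from hood to end cheek, its underside 126 mm above the counter and 5 mm clear of the selector, its long side along the laminator's.
- tray: Single black A4 mail tray, empty, fixed, on the open counter on the right: 240 (its x) by 320 (its y), walls 5 thick and 60 high (with a low cut-out in the middle of the side towards the robot). Origin: centre of its underside on the counter; inner floor 6 mm above it, 230 by 310.
- selector (a joint): Angle of the selector, rad, growing clockwise seen from above. Eight click positions 30 degrees (0.524) apart: first (shortest mark) 0, fifth 2.094, eighth (longest mark) 3.665, end stops just beyond. Starts in the first, second or third. A sprung ball holds each position with about 0.09 N m and draws it into the nearest one when let go; past half way it snaps on.
- selector_grip (a point): Middle of the top of the selector's bar grip, on the turning axis, 121 mm above the counter; x along the bar to its pointed nose (white line on top), z up. Black: a skirt 60 diameter, 6 thick, on it a bar 58 long, 14 wide, 33 high. Eight white marks of growing length lie round it; the first is 15 degrees anticlockwise of the laminator's +y, the fifth 15 degrees clockwise of its +x.
- start_button (a joint): Travel of the start button, m: 0 up, 0.005 fully down. Springs back; 1.5 N to start moving, 5 N fully down.
- start_button_top (a point): Centre of the top of the round grey start button, 32 mm diameter, standing 10 mm above the bay panel (92 mm above the counter), in a flat black bezel of 44 mm diameter, 4 thick.
- pouch_box: Bystander: flat box of pouches, 115 x 155 x 36, lying on the laminator's hood left of the bay. Origin under its centre.
- tape_roll: Bystander: roll of brown parcel tape lying flat, 100 diameter, 48 high, in front of the laminator's control bay. Origin under its centre.
- stapler: Bystander: desk stapler, 150 x 36 x 75 high, behind the gap between laminator and mail tray. Origin under its centre.
- date_stamp: Bystander: wooden-handled hand stamp standing upright, 48 diameter, 86 high, near the robot on the right. Origin under its centre.
- pen_mug: Bystander: white cup, 76 diameter, 92 high, near the robot on the left. Origin under its centre.
- spray_bottle: Bystander: clear bottle with black cap, 64 diameter, 175 high, in front of the laminator. Origin under its centre.

How it is judged (in metres and radians):
On the way, in this order (a step that is already met when the one before it is completed fails the run):
1. the parcel lies flat and at rest in the mail tray, let go (x of carton in the frame of tray between -0.1 and 0.1 m and y of carton in the frame of tray between -0.14 and 0.14 m and z of carton in the frame of tray below 0.014 m and angle between carton's own z axis and vertical below 0.1 rad and linear speed of carton below 0.03 m/s and contact force between the fingers and carton below 0.3 N), for 0.3 s.
2. the selector rests in its fifth click position, let go (value of joint selector between 1.9644 and 2.2244 rad and velocity of joint selector between -0.1 and 0.1 rad/s and contact force between the fingers and laminator below 0.3 N), for 0.3 s.
3. the start button is pressed down with the selector in its fifth position (value of joint start_button above 0.0038 m and value of joint selector between 1.9644 and 2.2244 rad), for 0.05 s.
At the end, for the whole second after the job is handed in: The parcel lies flat (within 0.1 rad), same way up, on the floor of the mail tray, at rest and let go; the selector rests within 0.13 rad of its fifth click position (2.094 rad); the start button has been pressed (at least 3.8 of its 5 mm) after that and is up again (all of step 1 and value of joint selector between 1.9644 and 2.2244 rad and velocity of joint selector between -0.1 and 0.1 rad/s and value of joint start_button below 0.001 m); the robot touches nothing.
It fails at once if a bystander (pouch box, tape roll, stapler, stamp, cup, bottle) is moved by more than 40 mm (distance of any of pouch_box, tape_roll, stapler, date_stamp, pen_mug, spray_bottle from where it was at the start of the episode above 0.04 m).
It fails at once if the parcel is dropped or thrown: faster than 0.8 m/s while the fingers do not touch it (linear speed of carton above 0.8 m/s and contact force between the fingers and carton below 0.2 N).
It also fails if it takes over 72 s, if anything falls off the work surface, if the arm or the gripper's body presses on something with over 40 N, if the wrist force passes 120 N, or if a joint passes its speed limit or range.

## Working session

There is one attempt and no reset: what is moved stays moved. The work goes in short steps, Python scripts to look and compute and a tool call to move; the robot and the scene stay as the last step left them, time stands still between calls to the robot, and variables do not carry over. Pictures are saved under pics/ and viewed, at most 10 in all, crops included, and the job is handed in when it is done.

Besides the shell and the picture viewer there is one more tool, called by a JSON object that holds its "method" and its "body", one argument or row to a line. step_arm: Moves the arm, as the interface text tells. Its arguments: {"type":"object","properties":{"rows":{"type":"array"},"newtons":{"type":"number"}},"required":["rows"]}

```bash
mkdir -p pics; cat > h.py <<'E'
import numpy as np, cv2
from bench import r
def ray(cam,px):
    c=r.calibration(cam);K=np.array(c["camera_matrix"]);T=np.array(c["world_to_cam"])
    R=T[:3,:3];o=-R.T@T[:3,3];d=R.T@np.linalg.inv(K)@np.array([px[0],px[1],1.]);return o,d
def at_z(cam,px,z):
    o,d=ray(cam,px);return o+d*(z-o[2])/d[2]
def proj(cam,p):
    c=r.calibration(cam);K=np.array(c["camera_matrix"]);T=np.array(c["world_to_cam"])
    q=K@(T[:3,:3]@np.array(p)+T[:3,3]);return q[:2]/q[2]
def snap(cam,name):
    im=r.get_image(cam);cv2.imwrite("pics/"+name,im[:,:,::-1]);return im
E
python3 - <<'E'
from h import *
np.set_printoptions(precision=3,suppress=True)
a=snap("scene","s0.png");b=snap("top","t0.png")
cv2.imwrite("pics/both.png",cv2.resize(np.hstack([a,b])[:,:,::-1],(800,300)))
for n,z in dict(laminator=0,control_bay=.082,carton=.126,tray=0,start_button_top=.092,selector_grip=.121,pouch_box=.126,tape_roll=0,stapler=0,date_stamp=0,pen_mug=0,spray_bottle=0).items():
  for c in("top","scene"):
    for m in r.mark_of(c,n)[:1]: print(n,c,round(m["p"],2),np.array(m["location"]),at_z(c,m["location"],z))
o=r.observe();print(o)
for c in("top","scene"):print(c,ray(c,[280,210]))
E
```

```text
laminator top 0.96 [223.  183.7] [0.586 0.193 0.   ]
laminator scene 0.76 [360.4 244.6] [0.592 0.19  0.   ]
control_bay top 0.76 [286.  161.2] [0.625 0.027 0.082]
control_bay scene 0.85 [301.1 244.6] [0.617 0.023 0.082]
carton top 0.79 [281.9 149. ] [0.644 0.036 0.126]
carton scene 0.71 [306.5 240.9] [0.637 0.032 0.126]
tray top 0.74 [289.9 188.2] [0.573 0.02  0.   ]
tray scene 0.67 [133.8 271.5] [ 0.569 -0.411  0.   ]
start_button_top top 0.54 [292.6 189.4] [0.554 0.011 0.092]
start_button_top scene 0.45 [292.4 224.1] [0.558 0.011 0.092]
selector_grip scene 0.62 [300.7 244.6] [0.642 0.017 0.121]
pouch_box top 0.79 [155.1 177.6] [0.578 0.332 0.126]
pouch_box scene 0.92 [418.2 203.3] [0.575 0.333 0.126]
tape_roll top 0.96 [318.  269.6] [ 0.365 -0.051  0.   ]
tape_roll scene 0.74 [260.2 192.2] [ 0.363 -0.051  0.   ]
stapler top 0.82 [385.  124.1] [ 0.741 -0.228  0.   ]
stapler scene 0.62 [208.7 327.4] [ 0.758 -0.229  0.   ]
date_stamp top 0.6 [403.4 296.9] [ 0.297 -0.262  0.   ]
date_stamp scene 0.54 [187.2 185.6] [ 0.299 -0.261  0.   ]
pen_mug top 0.57 [163.8 297.7] [0.295 0.339 0.   ]
pen_mug scene 0.79 [381.1 156.5] [0.289 0.336 0.   ]
spray_bottle top 0.82 [208.5 279. ] [0.341 0.226 0.   ]
spray_bottle scene 0.96 [349.9 172.4] [0.335 0.225 0.   ]
{'time_s': 1.3, 'joint_positions': array([58.092, 27.329,  1.282, 89.115, -0.657, 63.559, -4.759]), 'qd': array([ 0.061,  0.001,  0.016,  0.06 , -0.064, -0.127,  0.011]), 'joint_torque': array([ -0.   , -58.272,   1.533, -27.293,  -0.054,   0.01 ,   0.   ]), 'ee_pos': array([ 0.293, -0.608,  0.208]), 'tool_rot': array([179.997,  -0.   ,  25.717]), 'force': array([-0.975, -0.401,  0.455]), 'torque': array([ 0.018, -0.023, -0.073]), 'gripper_force': 0.0, 'width': 0.08788576845101345}
top (array([ 0.361, -0.007,  1.201]), array([ 0.129,  0.043, -0.991]))
scene (array([ 1.291, -0.109,  1.128]), array([-0.601,  0.074, -0.796]))
```

View pics/t0.png

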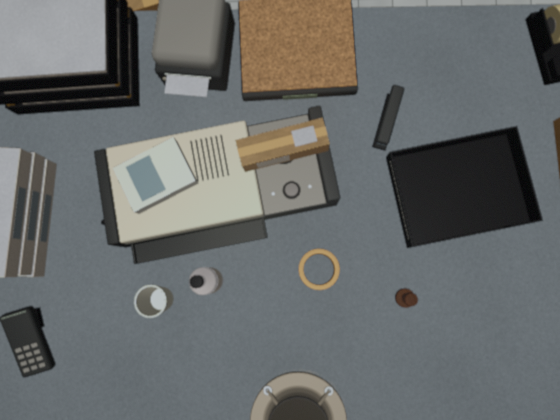

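View pics/s0.png

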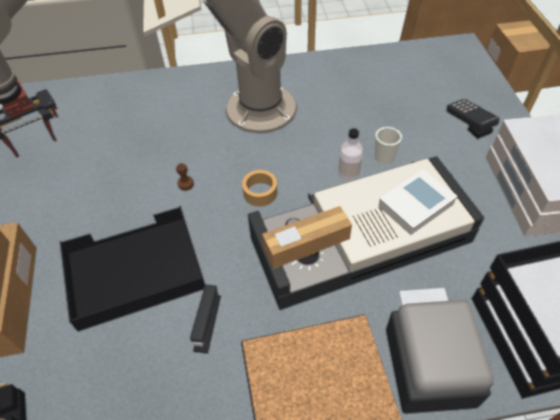

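The top view shows the carton at about (283,145), the button at (292,189) and the tray centred near (465,187). The stapler and stamp stand clear. The network's "tray" mark in the top view, at (290,188), is wrong. I'll fit the carton and tray outlines next.

```bash
cat > fit.py <<'E'
from h import *
from scipy.optimize import minimize
np.set_printoptions(precision=3,suppress=True)
def hull_img(cam,pose,size,z0,s=4):
    x,y,a=pose;c,sn=np.cos(a),np.sin(a);P=[]
    for i in(-.5,.5):
        for j in(-.5,.5):
            for k in(0,1):
                u,v=i*size[0],j*size[1];P.append(proj(cam,[x+c*u-sn*v,y+sn*u+c*v,z0+k*size[2]]))
    return cv2.convexHull(np.float32(P))
def fit(masks,p0,size,z0):
    H={}
    for c,m in masks.items():
        n,l,st,_=cv2.connectedComponentsWithStats(m)
        k=1+np.argmax(st[1:,4]);H[c]=cv2.convexHull(np.argwhere(l==k)[:,::-1].astype(np.float32))
        print(c,st[k],'rect',cv2.minAreaRect(H[c]))
    def cost(p):
        e=0
        for c,h in H.items():
            q=hull_img(c,p,size,z0);i,_=cv2.intersectConvexConvex(h,q)
            e+=cv2.contourArea(h)+cv2.contourArea(q)-2*i
        return e
    s=np.array([[0,0,0],[.02,0,0],[0,.02,0],[0,0,.15]])+p0
    for _ in range(2):
        o=minimize(cost,p0,method='Nelder-Mead',options=dict(initial_simplex=s,xatol=1e-4,fatol=.5));p0=o.x;s=np.array([[0,0,0],[.01,0,0],[0,.01,0],[0,0,.1]])+p0
    print('pose',o.x[:2],np.degrees(o.x[2]),'cost',o.fun);return o.x
E
python3 - <<'E'
from fit import *
I={'top':cv2.imread('pics/t0.png'),'scene':cv2.imread('pics/s0.png')}
def box(m,x0,y0,x1,y1):
    o=np.zeros_like(m);o[y0:y1,x0:x1]=m[y0:y1,x0:x1];return o
M={}
for c,b in dict(top=(230,110,340,180),scene=(250,195,362,275)).items():
    h=cv2.cvtColor(I[c],cv2.COLOR_BGR2HSV);M[c]=box(cv2.inRange(h,(5,95,60),(25,255,255)),*b)
fit(M,np.array([.64,.03,.19]),(.062,.2,.062),.126)
D={}
for c,b in dict(top=(380,120,555,255),scene=(50,200,215,335)).items():
    m=cv2.inRange(I[c],(0,0,0),(45,45,45));m=cv2.morphologyEx(m,cv2.MORPH_OPEN,np.ones((3,3)));D[c]=box(m,*b)
fit({'top':D['top']},np.array([.57,-.41,.2]),(.24,.32,.06),0)
fit(D,np.array([.57,-.41,.2]),(.24,.32,.06),0)
E
```

```text
top [ 237  118   92   52 2136] rect ((282.73529052734375, 143.94119262695312), (33.22737503051758, 88.76803588867188), 75.96376037597656)
scene [ 263  207   88   61 2551] rect ((307.5291748046875, 236.58029174804688), (36.4810676574707, 88.4260025024414), 70.01689147949219)
pose [0.645 0.033] 14.212465781810188 cost 400.7610283284448
top [  387   128   154   119 12853] rect ((463.16815185546875, 186.37387084960938), (96.38072204589844, 139.11216735839844), 78.46537780761719)Traceback (most recent call last):
  File "<stdin>", line 12, in <module>
  File "fit.py", line 25, in fit
    o=minimize(cost,p0,method='Nelder-Mead',options=dict(initial_simplex=s,xatol=1e-4,fatol=.5));p0=o.x;s=np.array([[0,0,0],[.01,0,0],[0,.01,0],[0,0,.1]])+p0
    res = _minimize_neldermead(fun, x0, args, callback, bounds=bounds,
                               **options)
    fxr = func(xr)
    fx = function(np.copy(x), *(wrapper_args + args))
  File "fit.py", line 20, in cost
    q=hull_img(c,p,size,z0);i,_=cv2.intersectConvexConvex(h,q)
  File "fit.py", line 9, in hull_img
    u,v=i*size[0],j*size[1];P.append(proj(cam,[x+c*u-sn*v,y+sn*u+c*v,z0+k*size[2]]))
                                     ~~~~^^^^^^^^^^^^^^^^^^^^^^^^^^^^^^^^^^^^^^^^^^
  File "h.py", line 9, in proj
    c=r.calibration(cam);K=np.array(c["camera_matrix"]);T=np.array(c["world_to_cam"])
ValueError: time passes only in moves, steps and waits
```

{"method": "step_arm", "body": {
  "rows": [
    [[0,0,-35],[0,0,-7],87],
    [[0,0,-35],[0,0,-7],87],
    [[0,0,-30],[0,0,-7],87],
    [[0,0,0],[0,0,-7],87],
    [[0,0,0],[0,0,-7],87],
    [[0,0,0],[0,0,-7],87],
    [[0,0,0],[0,0,-7],87],
    [[0,0,0],[0,0,-7],87],
    [[0,0,0],[0,0,-7],87],
    [[0,0,0],[0,0,-7],87]
  ],
  "newtons": 25
}}

```text
time_s: 2.13
ee_pos: [0.2928, -0.6081, 0.3077]
tool_rot: [-180.0, 0.0, 96.1]
force: [-1.0, 0.5, -0.7]
width: 0.0869
gripper_force: 0.0
```

```bash
sed -i 's/^def ray/_C={}\ndef cal(c):\n    if c not in _C:_C[c]=r.calibration(c)\n    return _C[c]\ndef ray/; s/c=r.calibration(cam)/c=cal(cam)/' h.py
cat >> h.py <<'E'
from scipy.spatial.transform import Rotation as Ro
def go(x,y,z,yaw):
    o=r.observe();R=Ro.from_euler('xyz',o['tool_rot'],degrees=True);T=Ro.from_euler('xyz',[180,0,yaw],degrees=True)
    d=np.array([x,y,z])-o['ee_pos'];w=R.inv()*T
    print('pos',o['ee_pos'],'rot',o['tool_rot'],'j',o['joint_positions'],'t',o['time_s'],'\nF',o['force'],'w',o['width'])
    print('shift in present tool axes mm',R.inv().apply(d)*1e3,'turn',w.as_rotvec(degrees=True),'shift in target axes',T.inv().apply(d)*1e3)
E
python3 - <<'E'
from fit import *
I={'top':cv2.imread('pics/t0.png'),'scene':cv2.imread('pics/s0.png')}
def box(m,x0,y0,x1,y1):
    o=np.zeros_like(m);o[y0:y1,x0:x1]=m[y0:y1,x0:x1];return o
D={}
for c,b in dict(top=(380,120,555,255),scene=(50,200,215,335)).items():
    m=cv2.inRange(I[c],(0,0,0),(45,45,45));m=cv2.morphologyEx(m,cv2.MORPH_OPEN,np.ones((3,3)));D[c]=box(m,*b)
fit({'top':D['top']},np.array([.57,-.41,.2]),(.24,.32,.06),0)
fit(D,np.array([.57,-.41,.2]),(.24,.32,.06),0)
go(.645,.033,.3,104.2)
E
```

```text
top [  387   128   154   119 12853] rect ((463.16815185546875, 186.37387084960938), (96.38072204589844, 139.11216735839844), 78.46537780761719)
pose [ 0.568 -0.404] 12.048297385167714 cost 572.9317644010298
top [  387   128   154   119 12853] rect ((463.16815185546875, 186.37387084960938), (96.38072204589844, 139.11216735839844), 78.46537780761719)
scene [  62  209  142  121 8680] rect ((126.29644012451172, 268.3602294921875), (87.49591827392578, 137.30795288085938), 72.34988403320312)
pose [ 0.564 -0.404] 11.366742993441925 cost 1545.8157766084769
pos [ 0.293 -0.608  0.308] rot [-179.998    0.      96.053] j [ 67.162  24.12  -11.788  81.177   4.955  75.209  61.163] t 2.1333 
F [-0.977  0.469 -0.686] w 0.08692174524429301
shift in present tool axes mm [600.431 417.85    7.643] turn [-0.002 -0.    -8.147] shift in target axes [535.16  498.718   7.658]
```

{"method": "step_arm", "body": {
  "rows": [
    [[0,0,0],[0,0,-4],87],
    [[0,0,0],[0,0,-4],87],
    [[29,27,0],[0,0,0],87],
    [[29,27,0],[0,0,0],87],
    [[29,27,0],[0,0,0],87],
    [[29,27,0],[0,0,0],87],
    [[29,27,0],[0,0,0],87],
    [[29,27,0],[0,0,0],87],
    [[29,27,0],[0,0,0],87],
    [[29,27,0],[0,0,0],87]
  ]
}}

```text
time_s: 2.97
ee_pos: [0.4483, -0.3299, 0.3079]
tool_rot: [180.0, 0.0, 103.7]
force: [0.0, -0.6, 0.0]
width: 0.087
gripper_force: 0.0
```

{"method": "step_arm", "body": {
  "rows": [
    [[29,27,0],[0,0,0],87],
    [[29,27,0],[0,0,0],87],
    [[29,27,0],[0,0,0],87],
    [[29,27,0],[0,0,0],87],
    [[29,27,0],[0,0,0],87],
    [[29,27,0],[0,0,0],87],
    [[29,27,0],[0,0,0],87],
    [[29,27,0],[0,0,0],87],
    [[20,20,0],[0,0,0],87],
    [[0,0,0],[0,0,0],87]
  ]
}}

```text
time_s: 3.8
ee_pos: [0.6189, -0.0229, 0.3076]
tool_rot: [179.9, -0.2, 104.2]
force: [-0.8, 0.3, -0.4]
width: 0.0867
gripper_force: 0.0
```

```bash
python3 - <<'E'
from h import *
np.set_printoptions(precision=3,suppress=True)
go(.645,.033,.158,104.2)
a=snap("scene","s1.png");b=snap("top","t1.png")
cv2.imwrite("pics/b1.png",np.hstack([cv2.resize(a[120:320,180:420],(480,400)),cv2.resize(b[80:240,230:350],(300,400))])[:,:,::-1])
E
```

```text
pos [ 0.619 -0.023  0.308] rot [179.884  -0.226 104.241] j [ 20.183  20.821 -31.678  88.25   10.953  73.998   1.413] t 3.8 
F [-0.819  0.291 -0.37 ] w 0.08666641815738747
shift in present tool axes mm [ 47.167  38.725 149.861] turn [ 0.116 -0.226  0.04 ] shift in target axes [ 47.784  38.996 149.595]
```

View pics/b1.png

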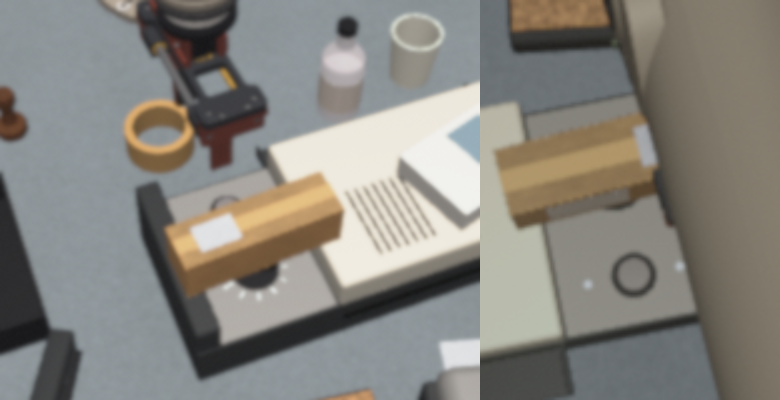

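{"method": "step_arm", "body": {
  "rows": [
    [[24,19,0],[0,0,0],87],
    [[24,19,10],[0,0,0],87],
    [[0,0,25],[0,0,0],87],
    [[0,0,25],[0,0,0],87],
    [[0,0,15],[0,0,0],87],
    [[0,0,0],[0,0,0],87]
  ]
}}

```text
time_s: 4.4
ee_pos: [0.6404, 0.0218, 0.2288]
tool_rot: [-179.6, 0.0, 103.6]
force: [0.1, -0.2, 0.3]
width: 0.0874
gripper_force: 0.0
```

```bash
python3 - <<'E'
from h import *
np.set_printoptions(precision=3,suppress=True)
go(.645,.033,.158,104.2)
a=snap("scene","s2.png");b=snap("top","t2.png")
cv2.imwrite("pics/b2.png",np.hstack([cv2.resize(a[130:290,230:390],(560,560),interpolation=2),cv2.resize(b[80:240,220:280],(210,560))])[:,:,::-1])
E
```

```text
pos [0.64  0.022 0.229] rot [-179.614    0.027  103.569] j [ 14.889  26.444 -31.17   90.737  14.501  67.275  -5.78 ] t 4.4 
F [ 0.078 -0.238  0.324] w 0.08740557431572543
shift in present tool axes mm [ 9.83   7.585 70.769] turn [-0.386  0.025 -0.631] shift in target axes [ 9.717  7.215 70.823]
```

View pics/b2.png

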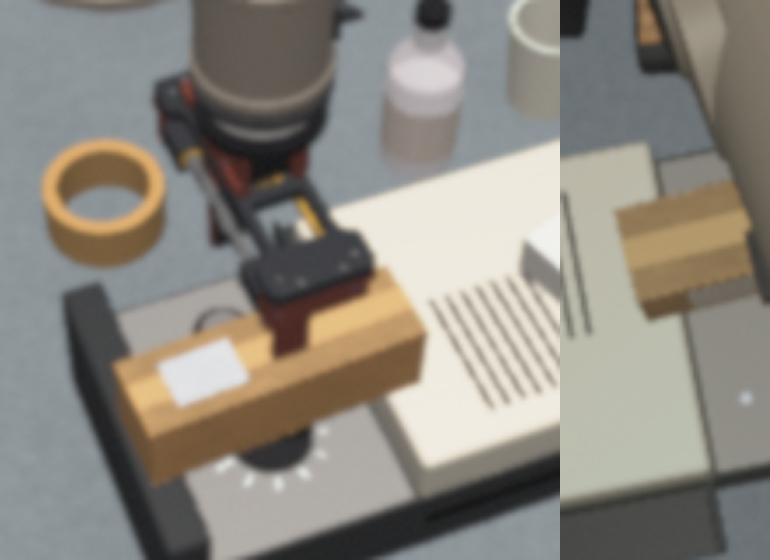

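```bash
python3 - <<'E'
from h import *
np.set_printoptions(precision=3,suppress=True)
o=r.observe();R=Ro.from_euler('xyz',o['tool_rot'],degrees=True).as_matrix()
print(at_z('scene',[313,230],.21),o['ee_pos']+R@[0,.05,.019],'front/back',R[:,1])
E
```

```text
[0.665 0.04  0.21 ] [0.691 0.035 0.214] front/back [ 0.972  0.235 -0.001]
```

{"method": "step_arm", "body": {
  "rows": [
    [[10,7,0],[0,0,-0.5],87],
    [[0,0,0],[0,0,0],87],
    [[0,0,10],[0,0,0],87],
    [[0,0,10],[0,0,0],87],
    [[0,0,8],[0,0,0],87],
    [[0,0,7],[0,0,0],87],
    [[0,0,0],[0,0,0],87]
  ]
}}

```text
time_s: 5.08
ee_pos: [0.6459, 0.0356, 0.1952]
tool_rot: [-179.8, -0.0, 104.2]
force: [-0.7, -0.6, -0.4]
width: 0.087
gripper_force: 0.0
```

{"method": "step_arm", "body": {
  "rows": [
    [[0,0,13],[0,0,0],87],
    [[0,0,13],[0,0,0],87],
    [[0,0,11],[0,0,0],87],
    [[0,0,0],[0,0,0],87],
    [[0,0,0],[0,0,0],50],
    [[0,0,0],[0,0,0],50],
    [[0,0,0],[0,0,0],50],
    [[0,0,0],[0,0,0],50],
    [[0,0,0],[0,0,0],50],
    [[0,0,0],[0,0,0],50]
  ],
  "newtons": 30
}}

```text
time_s: 5.92
ee_pos: [0.647, 0.0362, 0.1612]
tool_rot: [-180.0, 0.0, 104.2]
force: [-2.8, 0.2, 3.7]
width: 0.0615
gripper_force: 30.0
```

{"method": "step_arm", "body": {
  "rows": [
    [[0,0,0],[0,0,0],50],
    [[0,0,0],[0,0,0],50],
    [[0,0,-10],[0,0,0],50],
    [[0,0,-15],[0,0,0],50],
    [[0,0,-25],[0,0,0],50],
    [[0,0,-25],[0,0,0],50],
    [[0,0,-15],[0,0,0],50],
    [[0,0,0],[0,0,0],50]
  ]
}}

```text
time_s: 6.58
ee_pos: [0.6496, 0.037, 0.2548]
tool_rot: [179.6, 0.0, 104.2]
force: [0.7, 0.2, -3.1]
width: 0.0617
gripper_force: 30.0
```

```bash
python3 - <<'E'
from h import *
np.set_printoptions(precision=3,suppress=True)
go(.567,-.405,.25,101.7)
E
```

```text
pos [0.65  0.037 0.255] rot [179.585   0.037 104.212] j [ 13.901  25.869 -31.737  88.205  14.225  69.55   -5.948] t 6.5833 
F [ 0.68   0.153 -3.124] w 0.061686260748896424
shift in present tool axes mm [-408.167 -188.581    3.701] turn [0.415 0.028 2.512] shift in target axes [-416.041 -170.481    4.802]
```

{"method": "step_arm", "body": {
  "rows": [
    [[-12,-5,0],[0,0,0],50],
    [[-24,-11,0],[0,0,0],50],
    [[-31,-14,0],[0,0,0],50],
    [[-31,-14,0],[0,0,0],50],
    [[-31,-14,0],[0,0,0],50],
    [[-31,-14,0],[0,0,0],50],
    [[-31,-14,0],[0,0,0],50],
    [[-31,-15,0],[0,0,0],50],
    [[-31,-15,0],[0,0,0],50],
    [[-31,-15,0],[0,0,0],50]
  ]
}}

```text
time_s: 7.42
ee_pos: [0.5877, -0.2739, 0.2483]
tool_rot: [-179.8, -0.1, 104.2]
force: [0.6, -0.1, -2.8]
width: 0.0616
gripper_force: 30.0
```

{"method": "step_arm", "body": {
  "rows": [
    [[-31,-15,0],[0,0,0],50],
    [[-31,-15,0],[0,0,0],50],
    [[-31,-15,0],[0,0,0],50],
    [[-20,-9,0],[0,0,0],50],
    [[-10,-4,0],[0,0,0],50],
    [[0,0,0],[0,0,0],50],
    [[0,0,0],[0,0,0],50]
  ]
}}

```text
time_s: 8.0
ee_pos: [0.5636, -0.4037, 0.2493]
tool_rot: [-180.0, -0.1, 104.2]
force: [0.4, 1.3, -1.9]
width: 0.0617
gripper_force: 30.0
```

```bash
python3 - <<'E'
from h import *
np.set_printoptions(precision=3,suppress=True)
go(.567,-.405,.042,101.7)
a=snap("scene","s3.png")
E
```

```text
pos [ 0.564 -0.404  0.249] rot [-179.956   -0.14   104.219] j [ 46.813  29.455 -24.466  82.048  12.332  71.283  35.38 ] t 8.0 
F [ 0.39   1.281 -1.864] w 0.06171459248649093
shift in present tool axes mm [ -2.597   3.172 207.243] turn [-0.047 -0.139  2.519] shift in target axes [ -1.955   3.103 207.251]
```

View pics/s3.png

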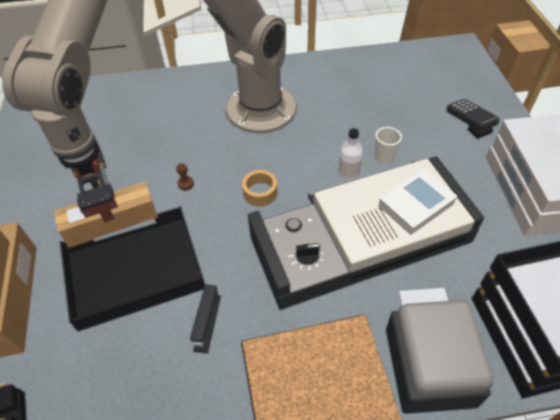

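The carton hangs level above the tray at about (105,215). The selector at (308,250) and the button at (293,224) are now uncovered. I'll lower the carton.

{"method": "step_arm", "body": {
  "rows": [
    [[0,3,15],[0,0,1],50],
    [[0,0,30],[0,0,1],50],
    [[0,0,35],[0,0,0],50],
    [[0,0,35],[0,0,0],50],
    [[0,0,30],[0,0,0],50],
    [[0,0,20],[0,0,0],50],
    [[0,0,15],[0,0,0],50],
    [[0,0,10],[0,0,0],50],
    [[0,0,5],[0,0,0],50],
    [[0,0,3],[0,0,0],50]
  ]
}}

```text
time_s: 8.88
ee_pos: [0.5677, -0.4034, 0.053]
tool_rot: [179.9, 0.0, 102.3]
force: [0.1, -0.6, -2.3]
width: 0.0619
gripper_force: 30.0
```

{"method": "step_arm", "body": {
  "rows": [
    [[0,0,3],[0,0,0],50],
    [[0,0,2],[0,0,0],50],
    [[0,0,0],[0,0,0],50]
  ]
}}

```text
time_s: 9.13
ee_pos: [0.5672, -0.4043, 0.0483]
tool_rot: [180.0, 0.0, 102.2]
force: [0.8, 0.9, -3.2]
width: 0.0616
gripper_force: 30.0
```

{"method": "step_arm", "body": {
  "rows": [
    [[0,0,2],[0,0,0],50],
    [[0,0,2],[0,0,0],50],
    [[0,0,2],[0,0,0],50],
    [[0,0,0],[0,0,0],50]
  ]
}}

```text
time_s: 9.47
ee_pos: [0.5666, -0.404, 0.0413]
tool_rot: [-180.0, -0.0, 102.2]
force: [-0.5, -0.8, -2.7]
width: 0.0615
gripper_force: 30.0
```

{"method": "step_arm", "body": {
  "rows": [
    [[0,0,1],[0,0,0],50],
    [[0,0,1],[0,0,0],50],
    [[0,0,0],[0,0,0],50]
  ]
}}

```text
time_s: 9.72
ee_pos: [0.5667, -0.4041, 0.0412]
tool_rot: [-180.0, 0.0, 102.2]
force: [-4.3, 2.0, 7.6]
width: 0.0616
gripper_force: 30.0
```

The 7.6 N upward force says it is on the floor, so I'll open and retreat.

{"method": "step_arm", "body": {
  "rows": [
    [[0,0,0],[0,0,0],70],
    [[0,0,0],[0,0,0],80],
    [[0,0,0],[0,0,0],87],
    [[0,0,0],[0,0,0],87],
    [[0,0,0],[0,0,0],87],
    [[0,0,0],[0,0,0],87],
    [[0,0,-15],[0,0,0],87],
    [[0,0,-30],[0,0,0],87],
    [[0,0,-35],[0,0,0],87],
    [[0,0,-35],[0,0,0],87]
  ]
}}

```text
time_s: 10.55
ee_pos: [0.5665, -0.4037, 0.1566]
tool_rot: [-180.0, -0.0, 102.2]
force: [0.4, -1.2, 0.6]
width: 0.087
gripper_force: 0.0
```

{"method": "step_arm", "body": {
  "rows": [
    [[0,0,-35],[0,0,0],40],
    [[0,0,-30],[0,0,0],40],
    [[0,0,-20],[0,0,0],40],
    [[0,0,0],[0,0,0],40]
  ]
}}

```text
time_s: 10.88
ee_pos: [0.5695, -0.405, 0.2471]
tool_rot: [179.6, 0.4, 102.2]
force: [0.4, -0.5, 0.5]
width: 0.0639
gripper_force: 0.0
```

```bash
python3 - <<'E'
from h import *
np.set_printoptions(precision=3,suppress=True)
go(.649,.031,.24,60)
a=snap("scene","s4.png");b=snap("top","t4.png")
for n,z in dict(control_bay=.082,start_button_top=.092,selector_grip=.121,carton=.006).items():
  for c in("top","scene"):
    for m in r.mark_of(c,n)[:1]: print(n,c,round(m["p"],2),np.array(m["location"]),at_z(c,m["location"],z))
w=np.hstack([cv2.resize(a[205:285,255:345],(405,360),interpolation=2),cv2.resize(b[110:220,245:345],(327,360),interpolation=2)])
v=np.hstack([cv2.resize(a[190:340,40:220],(288,240)),cv2.resize(b[110:260,370:560],(304,240))]);v=np.hstack([v,np.zeros((240,w.shape[1]-v.shape[1],3),np.uint8)])
cv2.imwrite("pics/b4.png",np.vstack([w,v])[:,:,::-1])
E
```

```text
pos [ 0.569 -0.405  0.247] rot [179.581   0.392 102.205] j [ 46.346  29.607 -24.084  82.028  12.419  70.402  33.208] t 10.8833 
F [ 0.441 -0.461  0.474] w 0.0638876330206567
shift in present tool axes mm [409.404 169.883   5.51 ] turn [ 0.544  0.22  42.206] shift in target axes [ 417.385 -149.138    7.071]
control_bay top 0.79 [288.4 164.6] [0.617 0.022 0.082]
control_bay scene 0.91 [300.1 244. ] [0.614 0.021 0.082]
start_button_top top 0.43 [387.  123.4] [ 0.714 -0.216  0.092]
start_button_top scene 0.57 [294.2 221.5] [0.551 0.017 0.092]
selector_grip top 0.77 [281.8 145.2] [0.654 0.036 0.121]
selector_grip scene 0.59 [306.7 244.8] [0.645 0.031 0.121]
carton top 0.59 [458.  190.3] [ 0.564 -0.407  0.006]
carton scene 0.9 [132.8 268.9] [ 0.564 -0.412  0.006]
```

View pics/b4.png

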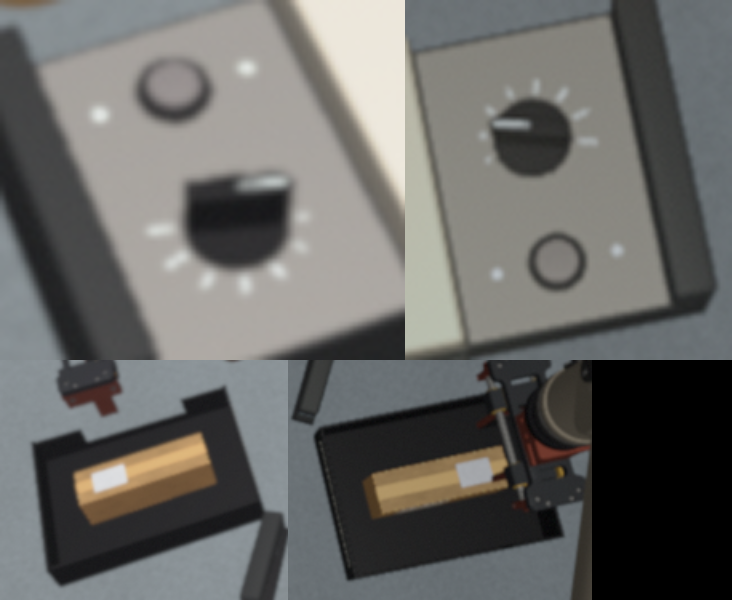

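```bash
python3 - <<'E'
from h import *
np.set_printoptions(precision=3,suppress=True)
f=lambda u,v:(245+(u-405)*100/327,110+v*110/360)
g=lambda u,v:(255+u*90/405,205+v*80/360)
for nm,c,k,a,b in(('top','top',f,(493,124),(530,126)),('sc','scene',g,(290,182),(238,185))):
    p,q=at_z(c,k(*a),.121),at_z(c,k(*b),.121);d=p-q;print(nm,p,q,np.degrees(np.arctan2(d[1],d[0])))
print('skirt',at_z('top',f(532,138),.088))
print('button',at_z('top',f(557,261),.092),at_z('scene',g(174,85),.092))
print('panel edge right',[at_z('top',f(*x),.082) for x in((612,16),(672,302),(415,50),(467,346))])
E
```

```text
top [0.648 0.059 0.121] [0.646 0.033 0.121] 86.3582000819437
sc [0.652 0.061 0.121] [0.649 0.033 0.121] 83.74503102758266
skirt [0.646 0.032 0.088]
button [0.553 0.014 0.092] [0.558 0.015 0.092]
panel edge right [array([ 0.741, -0.027,  0.082]), array([ 0.524, -0.07 ,  0.082]), array([0.716, 0.12 , 0.082]), array([0.492, 0.08 , 0.082])]
```

Measured at z = 0.121 in both views, the nose points about 86° in the world frame. With the laminator's yaw at about 11°, that is the second position, so the fifth is 90° clockwise. The carton lies flat in the tray.

{"method": "step_arm", "body": {
  "rows": [
    [[0,0,0],[0,0,6],42],
    [[0,0,0],[0,0,6],42],
    [[0,0,0],[0,0,4.2],42],
    [[37,4,0],[0,0,0],42],
    [[37,4,0],[0,0,0],42],
    [[37,4,0],[0,0,0],42],
    [[37,4,0],[0,0,0],42],
    [[37,4,0],[0,0,0],42],
    [[37,4,0],[0,0,0],42],
    [[37,4,0],[0,0,0],42]
  ]
}}

```text
time_s: 12.22
ee_pos: [0.6128, -0.1458, 0.2396]
tool_rot: [-180.0, 0.0, 86.0]
force: [-0.0, -0.4, 0.4]
width: 0.042
gripper_force: 0.0
```

{"method": "step_arm", "body": {
  "rows": [
    [[37,4,0],[0,0,0],42],
    [[37,4,0],[0,0,0],42],
    [[37,4,0],[0,0,0],42],
    [[37,4,0],[0,0,0],42],
    [[33,4,0],[0,0,0],42],
    [[0,0,0],[0,0,0],42],
    [[0,0,0],[0,0,0],42]
  ]
}}

```text
time_s: 12.8
ee_pos: [0.6452, 0.0348, 0.2395]
tool_rot: [-180.0, -0.1, 86.3]
force: [0.7, -0.6, -0.6]
width: 0.0421
gripper_force: 0.0
```

```bash
python3 - <<'E'
from h import *
np.set_printoptions(precision=3,suppress=True)
go(.648,.031,.114,86)
E
```

```text
pos [0.645 0.035 0.239] rot [-179.976   -0.062   86.3  ] j [ 11.644  25.7   -28.078  89.726  12.666  67.769 -22.589] t 12.8 
F [ 0.693 -0.637 -0.607] w 0.04205309690408909
shift in present tool axes mm [ -3.699   3.104 125.446] turn [-0.024 -0.062  0.3  ] shift in target axes [ -3.547   3.071 125.451]
```

{"method": "step_arm", "body": {
  "rows": [
    [[-3,3,15],[0,0,0],42],
    [[0,0,30],[0,0,0],42],
    [[0,0,25],[0,0,0],42],
    [[0,0,12],[0,0,0],42],
    [[0,0,8],[0,0,0],42],
    [[0,0,8],[0,0,0],42],
    [[0,0,0],[0,0,0],42]
  ]
}}

```text
time_s: 13.38
ee_pos: [0.6478, 0.0277, 0.1409]
tool_rot: [-179.9, 0.0, 86.0]
force: [-0.8, -0.1, 0.5]
width: 0.0421
gripper_force: 0.0
```

{"method": "step_arm", "body": {
  "rows": [
    [[0,0,10],[0,0,0],42],
    [[0,0,8],[0,0,0],42],
    [[0,0,6],[0,0,0],42],
    [[0,0,0],[0,0,0],42],
    [[0,0,0],[0,0,0],42]
  ]
}}

```text
time_s: 13.8
ee_pos: [0.6479, 0.0284, 0.1173]
tool_rot: [-180.0, 0.0, 86.0]
force: [-0.2, -0.2, 0.6]
width: 0.0418
gripper_force: 0.0
```

```bash
python3 - <<'E'
from h import *
np.set_printoptions(precision=3,suppress=True)
go(.648,.031,.114,86)
E
```

```text
pos [0.648 0.028 0.117] rot [-179.962    0.007   86.021] j [ 10.673  32.47  -26.135  96.094  16.697  55.371 -25.476] t 13.8 
F [-0.177 -0.217  0.562] w 0.041838786351967645
shift in present tool axes mm [ 2.592 -0.077  3.321] turn [-0.038  0.007  0.021] shift in target axes [ 2.591 -0.08   3.322]
```

Next I'll close gently and watch for side force.

{"method": "step_arm", "body": {
  "rows": [
    [[2,0,3],[0,0,0],42],
    [[0,0,0],[0,0,0],5],
    [[0,0,0],[0,0,0],5],
    [[0,0,0],[0,0,0],5],
    [[0,0,0],[0,0,0],5],
    [[0,0,0],[0,0,0],5],
    [[0,0,0],[0,0,0],5],
    [[0,0,0],[0,0,0],5]
  ],
  "newtons": 15
}}

```text
time_s: 14.47
ee_pos: [0.6483, 0.0303, 0.1147]
tool_rot: [180.0, 0.0, 86.0]
force: [-0.8, 0.1, 0.1]
width: 0.0051
gripper_force: 0.0
```

```bash
python3 - <<'E'
from h import *
np.set_printoptions(precision=3,suppress=True)
a=snap("scene","s5.png");b=snap("top","t5.png")
print('tip proj',proj('scene',[.6483,.0303,.0957]),proj('top',[.6483,.0303,.0957]))
w=np.hstack([cv2.resize(a[190:290,245:345],(500,500),interpolation=2),cv2.resize(b[110:220,245:300],(250,500),interpolation=2)])
cv2.imwrite("pics/b5.png",w[:,:,::-1])
E
```

```text
tip proj [306.451 251.774] [284.604 150.417]
```

View pics/b5.png

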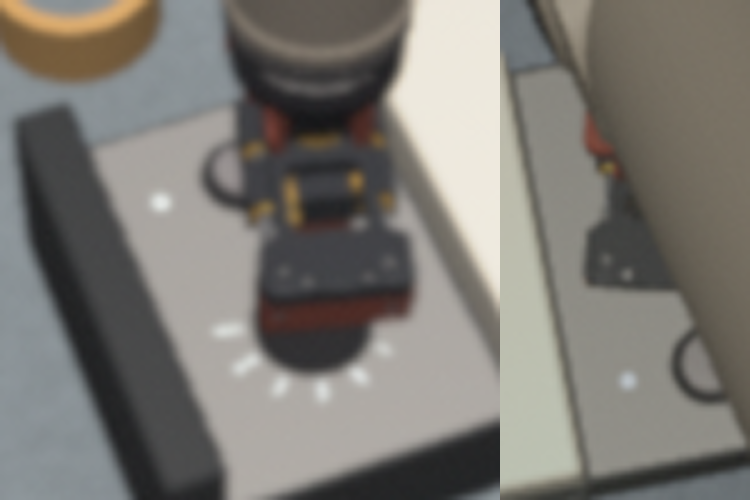

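```bash
python3 - <<'E'
from h import *
np.set_printoptions(precision=3,suppress=True)
print(r.nose_length); go(.648,.031,.114,86)
ims=[]
for c,f,(x0,y0,x1,y1) in(('scene','s4',(275,220,335,280)),('top','t4',(255,120,315,180)),('scene','s5',(275,220,335,280))):
    s=6.5;im=cv2.resize(cv2.imread(f'pics/{f}.png')[y0:y1,x0:x1],None,fx=s,fy=s,interpolation=2)
    im=cv2.convertScaleAbs(im,alpha=1.8)
    def poly(P,col):cv2.polylines(im,[np.int32([(proj(c,p)+.5-[x0,y0])*s for p in P])],True,col,1)
    a=np.radians(86);R=np.array([[np.cos(a),-np.sin(a)],[np.sin(a),np.cos(a)]])
    for z,col in((.121,(0,255,0)),(.088,(0,128,255))):
        poly([[*(np.array([.648,.031])+R@[i,j]),z] for i,j in((-.029,-.007),(.029,-.007),(.029,.007),(-.029,.007))],col)
    t=np.linspace(0,6.28,30);poly([[.648+.03*np.cos(q),.031+.03*np.sin(q),.088] for q in t],(255,0,255))
    ims.append(im)
cv2.imwrite('pics/b6.png',np.vstack([np.hstack(ims[:2])]));cv2.imwrite('pics/b7.png',ims[2])
E
```

```text
0.019
pos [0.648 0.03  0.115] rot [179.999   0.002  86.012] j [ 10.464  32.654 -26.087  96.175  16.822  55.086 -25.744] t 14.5667 
F [ 0.161 -0.667 -0.359] w 0.004969361144912696
shift in present tool axes mm [ 0.628 -0.287  0.683] turn [0.001 0.002 0.012] shift in target axes [ 0.628 -0.287  0.683]
```

View pics/b6.png

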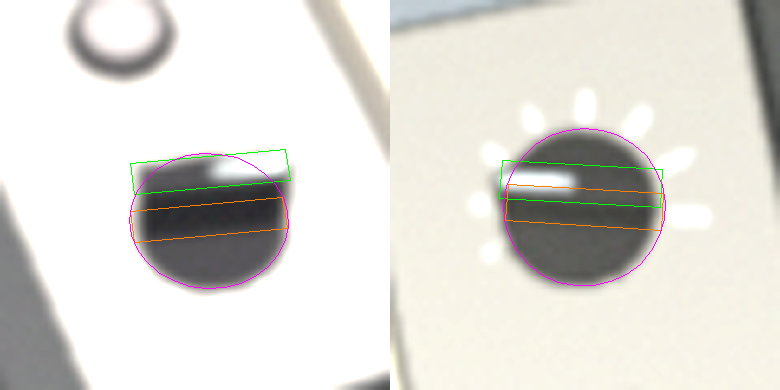

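The selector model at (0.648, 0.031), 86°, matches both pictures, yet the fingers closed on nothing. I'll compare the real finger position with the predicted one.

```bash
python3 - <<'E'
from h import *
s=6.5;x0,y0,x1,y1=250,190,340,280
def crop(f):
    im=cv2.resize(cv2.imread(f'pics/{f}.png')[y0:y1,x0:x1],None,fx=s*.68,fy=s*.68,interpolation=2);return cv2.convertScaleAbs(im,alpha=1.8)
s*=.68
A=crop('s5');B=A.copy()
for z,col in((.0957,(0,255,0)),(.1147,(0,255,255)),(.1757,(255,0,255))):
    P=[[.6483+i,.0303+j,z] for i,j in((-.016,-.01),(.016,-.01),(.016,.01),(-.016,.01))]
    cv2.polylines(B,[np.int32([(proj('scene',p)+.5-[x0,y0])*s for p in P])],True,col,1)
a=np.radians(86);R=np.array([[np.cos(a),-np.sin(a)],[np.sin(a),np.cos(a)]])
P=[[*(np.array([.648,.031])+R@[i,j]),.121] for i,j in((-.029,-.007),(.029,-.007),(.029,.007),(-.029,.007))]
cv2.polylines(B,[np.int32([(proj('scene',p)+.5-[x0,y0])*s for p in P])],True,(255,255,0),1)
cv2.imwrite('pics/b8.png',np.hstack([A,B]))
E
```

```text
(no output)
```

View pics/b8.png

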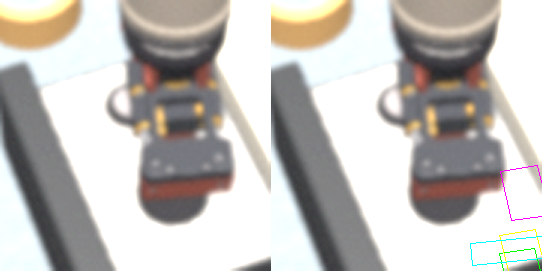

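```bash
python3 - <<'E'
from h import *
np.set_printoptions(precision=3,suppress=True)
for nm,obs,t,yaw,h in(('s2',(312.9,231),(.6404,.0218,.2288),103.6,.0437),('s4',(107.5,222.5),(.5695,-.405,.2471),102.2,.032)):
    a=np.radians(yaw);ty=np.array([np.sin(a),-np.cos(a),0])
    for off in(-1,1):
      for k in(0,.007,.0137):
        p=np.array(t)+off*(h+k)*ty
        print(nm,'obs',obs,off,k,'tip',proj('scene',p-[0,0,.019]),'tcp',proj('scene',p),'+30',proj('scene',p+[0,0,.03]))
im=cv2.imread('pics/s4.png')
h=cv2.cvtColor(im,cv2.COLOR_BGR2HSV)
for y in range(205,232):print(y,''.join('R' if (h[y,x,1]>90 and (h[y,x,0]<9 or h[y,x,0]>170)) else '.#'[int(h[y,x,2]<60)] for x in range(75,130)))
E
```

```text
s2 obs (312.9, 231) -1 0 tip [295.1   208.328] tcp [295.072 203.281] +30 [295.026 195.037]
s2 obs (312.9, 231) -1 0.007 tip [293.89  206.142] tcp [293.846 201.085] +30 [293.775 192.824]
s2 obs (312.9, 231) -1 0.0137 tip [292.74  204.065] tcp [292.681 198.996] +30 [292.585 190.719]
s2 obs (312.9, 231) 1 0 tip [310.937 236.934] tcp [311.125 232.051] +30 [311.433 224.062]
s2 obs (312.9, 231) 1 0.007 tip [312.267 239.336] tcp [312.474 234.469] +30 [312.813 226.504]
s2 obs (312.9, 231) 1 0.0137 tip [313.549 241.652] tcp [313.775 236.799] +30 [314.144 228.858]
s4 obs (107.5, 222.5) -1 0 tip [107.783 209.222] tcp [105.253 204.104] +30 [101.119 195.738]
s4 obs (107.5, 222.5) -1 0.007 tip [107.28  206.975] tcp [104.753 201.845] +30 [100.623 193.46 ]
s4 obs (107.5, 222.5) -1 0.0137 tip [106.801 204.838] tcp [104.277 199.697] +30 [100.151 191.296]
s4 obs (107.5, 222.5) 1 0 tip [112.553 230.53 ] tcp [110.004 225.533] +30 [105.833 217.355]
s4 obs (107.5, 222.5) 1 0.007 tip [113.094 232.947] tcp [110.543 227.965] +30 [106.368 219.811]
s4 obs (107.5, 222.5) 1 0.0137 tip [113.616 235.277] tcp [111.0
[... 953 characters left out ...]
............RRRRRRRRRR..................
221 ............................RRRRRRRRR..................
222 ............................RRRRRR.....................
223 .............................RR........................
224 .......................................................
225 .......................................................
226 .......................................................
227 .......................................................
228 .......................................................
229 .......................................................
230 .......................................................
231 .......................................................
```

Measured from the pictures, the fingertips are about 31 mm higher than the reported TCP implies, in both s2 and s4. So the fingers closed just above the bar's 121 mm top. I'll open, go lower and watch the force.

{"method": "step_arm", "body": {
  "rows": [
    [[0,0,-3],[0,0,0],42],
    [[0,0,0],[0,0,0],42],
    [[0,0,0],[0,0,0],42],
    [[0,0,0],[0,0,0],42],
    [[0,0,0],[0,0,0],42],
    [[0,0,0],[0,0,0],42],
    [[0,0,6],[0,0,0],42],
    [[0,0,5],[0,0,0],42],
    [[0,0,5],[0,0,0],42],
    [[0,0,0],[0,0,0],42]
  ]
}}

```text
time_s: 15.4
ee_pos: [0.6473, 0.0302, 0.1]
tool_rot: [-179.9, 0.0, 86.0]
force: [-0.7, 0.1, -0.2]
width: 0.0419
gripper_force: 0.0
```

{"method": "step_arm", "body": {
  "rows": [
    [[0,0,4],[0,0,0],42],
    [[0,0,4],[0,0,0],42],
    [[0,0,4],[0,0,0],42],
    [[0,0,0],[0,0,0],42]
  ]
}}

```text
time_s: 15.73
ee_pos: [0.6476, 0.0303, 0.0886]
tool_rot: [-179.9, 0.0, 86.0]
force: [-0.1, 0.0, 0.8]
width: 0.0424
gripper_force: 0.0
```

No contact at 0.0886 claimed, where the nominal tip height would be 0.070, below the panel. That confirms the offset, so I'll close.

{"method": "step_arm", "body": {
  "rows": [
    [[0,0,0],[0,0,0],5],
    [[0,0,0],[0,0,0],5],
    [[0,0,0],[0,0,0],5],
    [[0,0,0],[0,0,0],5],
    [[0,0,0],[0,0,0],5],
    [[0,0,0],[0,0,0],5],
    [[0,0,0],[0,0,0],5],
    [[0,0,0],[0,0,0],5]
  ],
  "newtons": 20
}}

```text
time_s: 16.4
ee_pos: [0.647, 0.0305, 0.0898]
tool_rot: [-179.9, 0.0, 86.0]
force: [-5.7, 0.7, 4.4]
width: 0.0138
gripper_force: 20.0
```

The bar is gripped at 13.8 mm. Next comes the 90° clockwise turn.

{"method": "step_arm", "body": {
  "rows": [
    [[0,0,0],[0,0,5],5],
    [[0,0,0],[0,0,5],5],
    [[0,0,0],[0,0,5],5],
    [[0,0,0],[0,0,5],5],
    [[0,0,0],[0,0,5],5],
    [[0,0,0],[0,0,5],5],
    [[0,0,0],[0,0,5],5],
    [[0,0,0],[0,0,5],5],
    [[0,0,0],[0,0,5],5],
    [[0,0,0],[0,0,5],5]
  ]
}}

```text
time_s: 17.23
ee_pos: [0.6458, 0.0312, 0.0898]
tool_rot: [-179.8, 0.2, 35.8]
force: [-8.6, 1.6, 8.3]
width: 0.0142
gripper_force: 20.0
```

{"method": "step_arm", "body": {
  "rows": [
    [[0,0,0],[0,0,5],5],
    [[0,0,0],[0,0,5],5],
    [[0,0,0],[0,0,5],5],
    [[0,0,0],[0,0,5],5],
    [[0,0,0],[0,0,5],5],
    [[0,0,0],[0,0,5],5],
    [[0,0,0],[0,0,5],5],
    [[0,0,0],[0,0,5],5],
    [[0,0,0],[0,0,0],5],
    [[0,0,0],[0,0,0],5]
  ]
}}

```text
time_s: 18.07
ee_pos: [0.6454, 0.0323, 0.0898]
tool_rot: [-179.9, 0.3, -3.9]
force: [-10.1, 3.0, 8.5]
width: 0.0136
gripper_force: 20.0
```

{"method": "step_arm", "body": {
  "rows": [
    [[0,0,0],[0,0,0],42],
    [[0,0,0],[0,0,0],42],
    [[0,0,0],[0,0,0],42],
    [[0,0,0],[0,0,0],42],
    [[0,0,0],[0,0,0],42],
    [[0,0,-10],[0,0,0],42],
    [[0,0,-25],[0,0,0],42],
    [[0,0,-35],[0,0,0],42],
    [[0,0,-35],[0,0,0],42],
    [[0,0,-20],[0,0,0],42]
  ]
}}

```text
time_s: 18.9
ee_pos: [0.65, 0.0305, 0.2197]
tool_rot: [-179.9, -0.3, -4.0]
force: [0.7, 0.2, 0.5]
width: 0.042
gripper_force: 0.0
```

{"method": "step_arm", "body": {
  "rows": [
    [[-20,0,0],[0,0,0],0],
    [[-40,0,0],[0,0,0],0],
    [[-40,0,0],[0,0,0],0],
    [[-40,0,0],[0,0,0],0],
    [[-20,0,0],[0,0,0],0],
    [[0,0,0],[0,0,0],0],
    [[0,0,0],[0,0,0],0],
    [[0,0,0],[0,0,0],0]
  ]
}}

```text
time_s: 19.57
ee_pos: [0.4899, 0.0415, 0.2156]
tool_rot: [-180.0, -0.1, -4.0]
force: [0.6, 1.0, 0.8]
width: 0.0006
gripper_force: 0.0
```

```bash
python3 - <<'E'
from h import *
np.set_printoptions(precision=3,suppress=True)
go(.555,.013,.13,-4)
a=snap("scene","s9.png");b=snap("top","t9.png")
ims=[]
for c,im,(x0,y0,x1,y1) in(('scene',a,(275,210,335,270)),('top',b,(250,130,310,200))):
    s=390/(x1-x0);im=cv2.convertScaleAbs(cv2.resize(im[y0:y1,x0:x1],None,fx=s,fy=s,interpolation=2),alpha=1.8)
    q=np.radians(-4);P=[[.648+i*np.cos(q)-j*np.sin(q),.031+i*np.sin(q)+j*np.cos(q),.121] for i,j in((-.029,-.007),(.029,-.007),(.029,.007),(-.029,.007))]
    P2=[[.555+.016*np.cos(t),.0137+.016*np.sin(t),.092] for t in np.linspace(0,6.2,24)]
    for X in(P,P2):cv2.polylines(im,[np.int32([(proj(c,p)+.5-[x0,y0])*s for p in X])],True,(0,255,0),1)
    ims.append(im[:390])
cv2.imwrite("pics/b9.png",np.hstack(ims)[:,:,::-1])
E
```

```text
pos [0.49  0.042 0.216] rot [-179.977   -0.121   -3.997] j [  -6.575    9.751   -6.222  112.861    1.264   57.328 -107.386] t 19.5667 
F [0.609 0.964 0.762] w 0.0005650069287651994
shift in present tool axes mm [66.762 23.935 85.711] turn [-0.023 -0.121  0.003] shift in target axes [66.945 23.896 85.58 ]
```

View pics/b9.png

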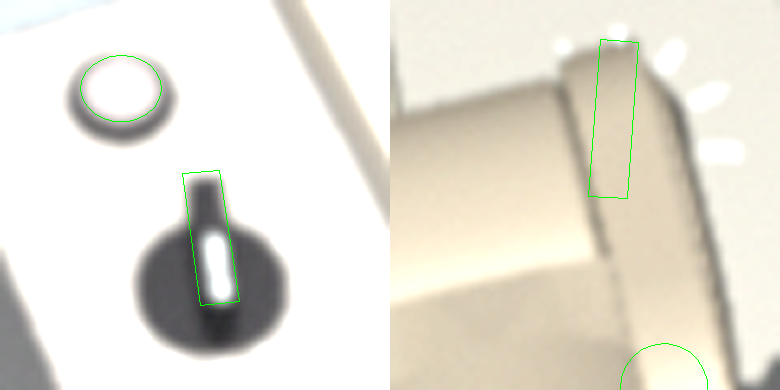

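The selector now points at the fifth mark: its outline at −4° fits the white line in the scene view. The button outline fits too, at (120,88). Next I'll go above the button with closed fingers.

{"method": "step_arm", "body": {
  "rows": [
    [[33,12,0],[0,0,0],0],
    [[33,12,20],[0,0,0],0],
    [[0,0,30],[0,0,0],0],
    [[0,0,30],[0,0,0],0],
    [[0,0,20],[0,0,0],0],
    [[0,0,12],[0,0,0],0],
    [[0,0,8],[0,0,0],0],
    [[0,0,4],[0,0,0],0],
    [[0,0,0],[0,0,0],0]
  ]
}}

```text
time_s: 20.42
ee_pos: [0.5532, 0.0131, 0.0905]
tool_rot: [-180.0, -0.0, -4.0]
force: [0.2, 0.1, 0.3]
width: 0.0007
gripper_force: 0.0
```

{"method": "step_arm", "body": {
  "rows": [
    [[0,0,3],[0,0,0],0],
    [[0,0,3],[0,0,0],0],
    [[0,0,0],[0,0,0],0]
  ]
}}

```text
time_s: 20.67
ee_pos: [0.5531, 0.013, 0.085]
tool_rot: [-180.0, -0.1, -4.0]
force: [0.4, 0.0, -0.7]
width: 0.0002
gripper_force: 0.0
```

{"method": "step_arm", "body": {
  "rows": [
    [[0,0,2],[0,0,0],0],
    [[0,0,2],[0,0,0],0],
    [[0,0,2],[0,0,0],0],
    [[0,0,0],[0,0,0],0]
  ]
}}

```text
time_s: 21.0
ee_pos: [0.5526, 0.013, 0.0784]
tool_rot: [180.0, 0.0, -4.0]
force: [-0.1, -0.1, -0.2]
width: 0.0005
gripper_force: 0.0
```

{"method": "step_arm", "body": {
  "rows": [
    [[0,0,2],[0,0,0],0],
    [[0,0,0],[0,0,0],0]
  ]
}}

```text
time_s: 21.17
ee_pos: [0.5529, 0.013, 0.0766]
tool_rot: [-180.0, -0.0, -4.0]
force: [0.3, -0.1, 2.5]
width: 0.0008
gripper_force: 0.9
```

Contact at 0.0766.

{"method": "step_arm", "body": {
  "rows": [
    [[0,0,2],[0,0,0],0],
    [[0,0,2],[0,0,0],0],
    [[0,0,1],[0,0,0],0],
    [[0,0,0],[0,0,0],0],
    [[0,0,0],[0,0,0],0]
  ]
}}

```text
time_s: 21.58
ee_pos: [0.553, 0.013, 0.0723]
tool_rot: [-180.0, -0.0, -4.0]
force: [-3.0, -0.1, 8.6]
width: 0.0007
gripper_force: 4.5
```

{"method": "step_arm", "body": {
  "rows": [
    [[0,0,1],[0,0,0],0],
    [[0,0,0],[0,0,0],0],
    [[0,0,0],[0,0,0],0]
  ]
}}

```text
time_s: 21.83
ee_pos: [0.5531, 0.013, 0.0722]
tool_rot: [180.0, -0.0, -4.0]
force: [-6.0, 0.0, 16.3]
width: 0.0006
gripper_force: 8.4
```

{"method": "step_arm", "body": {
  "rows": [
    [[0,0,-8],[0,0,0],0],
    [[0,0,-20],[0,0,0],0],
    [[0,0,-35],[0,0,0],0],
    [[0,0,-35],[0,0,0],0],
    [[0,0,-35],[0,0,0],0],
    [[0,0,-20],[0,0,0],0],
    [[0,0,0],[0,0,0],0],
    [[0,0,0],[0,0,0],0],
    [[0,0,0],[0,0,0],0]
  ]
}}

```text
time_s: 22.58
ee_pos: [0.552, 0.0129, 0.2225]
tool_rot: [180.0, 0.1, -4.0]
force: [0.2, -0.7, -0.1]
width: 0.0005
gripper_force: 0.0
```

```bash
python3 - <<'E'
from h import *
np.set_printoptions(precision=3,suppress=True)
a=snap("scene","s10.png").astype(int);o=cv2.imread("pics/s9.png")[:,:,::-1].astype(int);s4=cv2.imread("pics/s4.png")[:,:,::-1].astype(int)
print('selector diff',np.abs(a-o)[235:270,290:325].mean(),'carton diff',np.abs(a-s4)[232:300,80:200].mean(),r.observe()['force'])
E
```

```text
selector diff 0.7910204081632654 carton diff 1.8528186274509804 [ 0.445 -0.389 -0.363]
```

```bash
python3 -c "
from bench import r
print(r.job_done())"
```

```text
the job is handed in; nothing more can be done
None
```

I set the parcel down flat in the black mail tray, turned the selector to its fifth position and let go, then pushed the start button all the way down (16 N at the stop) and released it; the job is handed in, but no verdict came back.

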